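# Close a bauble box by sliding its lid card home

## Task

Turn the levelling knob clockwise until the box platform sits level with the feed deck. Then close the box: press lightly on top of the lid card and slide it across the deck, under the box's side lips, until it is fully home against the end stop, then let go of it. Do not press hard on the card or push the things standing around out of place, and leave the platform level.

Things in the scene. Friction and masses are not known exactly. Their poses are not given: they have to be found in the camera images.
- deck_edge (a point): Fixed fixture: grey feed deck, hinged box platform and knob pillar in a row. This point is on the deck's top face (88 mm above the table), mid-way along its edge next to the box; y = the card's direction of travel (deck to box), z up. Deck 180 mm wide, reaching 147 mm back; guide strips 8 mm high bound a lane 148 mm wide, a back strip closes it 137 mm behind this point.
- lid_top (a point): Centre of the top face of the loose lid card: brown board, 140 mm (x, across the lane) x 120 mm (y, along the travel) x 4 mm, about 60 g, flat on the deck, too wide to grasp, its rear edge at the back strip (no finger fits behind). It slides more easily on deck and box than under a fingertip pressing with 5 to 15 N; over 45 N on it is too hard and fails.
- lid_home (a point): Centre of the underside of a lid card that is fully home on the box's rim (a home card has its top-face centre 4 mm above this along z). Moves with the platform, 72 mm beyond its hinge line, which runs along the deck edge; y points on to the end stop, z is normal to the platform. When level it is 1 mm below the deck's surface.
- box_rim_far (a point): Point in the middle of the box's far rim, at the face of the end stop (10 mm high), 132 mm from the hinge line; when level, 1 mm below the deck surface. The open box holds four baubles below the rim. Along both sides, lips cover the lid's lane: undersides 7 mm, tops 10 mm above the rim (14 mm at the flared mouth); 120 mm clear between them to press on the card's middle.
- platform (a joint): Tilt of the box platform about its hinge line, rad: 0 = level with the deck, positive = far end (towards the knob) low. Starts 0.068 to 0.112. Driven only by the knob; does not move when pressed.
- level_knob (a joint): Levelling knob angle, rad, counter-clockwise from above positive; 0 = platform level; platform tilts 0.04 rad per rad of knob. Starts at 1.7 to 2.8 and must be turned clockwise (from above) to 0; no stop there, it turns on to -1.4 (platform too high). Stiff (0.12 N m), stays where left.
- knob_grip (a point): Black bar grip of the levelling knob, on a pillar 222 mm beyond deck_edge along its y. Bar 44 mm long (its x) x 14 mm thick (its y: close the fingers along this) x 32 mm high, upright on a steel disc of 50 mm diameter. This point is on the vertical turning axis, 11 mm below the bar's top and 21 mm above the disc; its axes turn with the knob.
- tape_roll: Bystander: paper-coloured tape roll lying flat, 90 mm outside diameter, 48 mm high; origin at the centre of its underside.
- hook_jar: Bystander: jar 56 mm in diameter, 75 mm high; origin at the centre of its underside.
- bauble_carton: Bystander: cardboard cube carton of 70 mm; origin at the centre of its underside.

How it is judged:
On the way, in this order (a step that is already met when the one before it is completed fails the run):
1. the platform is level (within 0.025 rad) with the card still off the box (value of joint platform between -0.025 and 0.025 rad and y of lid_top in the frame of deck_edge below -0.03 m), for 0.2 s.
2. the lid card is home against the end stop (y of lid_top in the frame of lid_home above -0.004 m and z of lid_top in the frame of lid_home below 0.0075 m), for 0.1 s.
At the end, for the whole second after the job is handed in: The platform is level within 0.025 rad; the lid card lies at rest in the box's channel, flat on the rim under the side lips, within 4 mm of the end stop (all of step 2 and value of joint platform between -0.025 and 0.025 rad and y of lid_top in the frame of lid_home below 0.006 m and x of lid_top in the frame of lid_home between -0.007 and 0.007 m and z of lid_top in the frame of lid_home above 0.001 m and angle between the z axis of lid_top and the z axis of lid_home, either way round below 0.04 rad and linear speed of lid_card below 0.02 m/s); the robot touches nothing.
It fails at once if the card is pressed with more than 45 N (contact force between the fingers and lid_card above 45 N).
It fails at once if a bystander is moved more than 30 mm (distance of any of tape_roll, hook_jar, bauble_carton from where it was at the start of the episode above 0.03 m).
It also fails if it takes over 72 s, if anything falls off the work surface, if the arm or the gripper's body presses on something with over 40 N, if the wrist force passes 120 N, or if a joint passes its speed limit or range.

## Robot

A 6-joint arm with a two-finger parallel gripper is mounted at the origin on the work surface. World frame = base frame: x ahead of the robot, y to its left, z up, the work surface at z = 0. Lengths are in m, angles in rad, forces in N, time in s.
With the tool pointing down it reaches from about 0.35 to 0.775 m from the base axis. Payload 7.3 kg.
Tool frame: the origin (TCP) lies midway between the tips of the shut fingers; the grasp point (between the pads) lies 19 mm behind it; z points along the fingers, y is the direction in which the jaws open and shut (so a half turn about z gives the same grasp; the last joint's range is limited). The gripper opens to 92 mm and grips with 3 to 60 N. Pads are 19 mm wide; open, the fingers measure 130 mm over their backs; the gripper's body (75 mm by 190 mm) begins 47 mm behind the grasp point.
Start: joints at [-1.256, 0.342, 1.524, -0, 1.275, -0.146], TCP at [0.233, -0.47, 0.227] pointing down, gripper open.
Joint ranges: [-2.53, 2.53], [-0.77, 2.02], [0.04, 2.7], [-1, 4.14], [0.28, 2.66], [-3.11, 3.11]. Speed limits (rad/s): [2.57, 2.57, 3.14, 3.14, 3.14, 3.14].

## Interface

Orientations are given as [roll, pitch, yaw] about the fixed x, y, z axes, in that order (R = Rz(yaw) Ry(pitch) Rx(roll)).
In Python, from cell import robot, imaging gives the robot as it stands. The module is installed in compiled form; this text tells all that it offers.
- The arm moves only by the tool send_rows, never from a script. Its argument "plan" is a list of rows, each a list of 3 entries, a list of its own where there are three numbers: the shift along the world's x, y, z in m, then the turn, a rotation vector about the world's x, y, z in rad, then the closure in counts, from 0 (fully open) to 255 (shut). A call has 1 to 20 rows; each row shifts and turns the commanded pose from where the row before left it; what a row does not reach is not made up. A row lasts 1/10 s, in which the tool goes at most 50 mm and 8.59 degrees, less where a joint would pass 70% of its speed; a pose out of reach is approached as far as the arm can. A call is refused whole if a number of a shift passes 0.05 or a number of a turn 0.15, either way. A call with a gripper value outside its range is refused whole. The fingers move at their own pace and stop on an object; "newtons" is the grip in N (left out, the last holds). Time passes only in rows, so rows that do not move let the fingers close. It gives the time, the measured TCP pose, the force and the opening at its end, in the units of the state.
- robot.observe(): the state, without advancing time (a new reading comes with each control period).
- imaging.read_camera(name): name is "scene" or "top" or "wrist"; returns a dict with "pixels" (420x560x3 uint8, red, green, blue), "fx", "fy", "cx", "cy" (pixels), "world_from_camera" (4x4, takes a point from camera to world coordinates). Camera axes: x right, y down, z forward; pixel columns grow to the right and rows downward; lengths in m; the calibration is good to about 2 mm. The wrist camera is an equidistant fisheye: a pixel r from the principal point sees the ray r / f radians off the axis. A picture is of the moment at which its call begins. There is no depth.
- robot.hand_in(): hands the job in, once; it reports no verdict.
The state is a dict: "time": time; "qpos": joint angles; "qvel": joint speeds; "joint_efforts": joint torques, N m; "tool_pos": TCP position; "tool_rot": TCP orientation; "contact_force": force on the tool from outside, world axes, zero at the start; "torque": the same for the moment, N m; "opening": finger opening in m.
Only numpy, scipy, OpenCV 4.12 (cv2) and the standard library are available. Lean on these libraries where they do the work, as an engineer would, in place of code of your own. Each camera call takes 0.05 s, during which the arm holds its last target.

## Working session

There is one attempt and no reset: what is moved stays moved. The work goes in short steps, Python scripts to look and compute and a tool call to move; the robot and the scene stay as the last step left them, time stands still between calls to the robot, and variables do not carry over. Pictures are saved under pics/ and viewed, and the job is handed in when it is done.

Besides the shell and the picture viewer there is one more tool, called after "Emit:" as name([rows], argument=value, ...), one row to a line, values as JSON. send_rows: Moves the arm, as the interface text tells. Its arguments: {"type":"object","properties":{"plan":{"type":"array"},"newtons":{"type":"number"}},"required":["plan"]}

```bash
mkdir -p pics
python3 - <<'E'
from cell import robot, imaging
import cv2
print(robot.observe())
for n in ["scene","top","wrist"]:
    c=imaging.read_camera(n)
    cv2.imwrite(f"pics/{n}0.png",c["pixels"][:,:,::-1])
    print(n,c["fx"],c["fy"],c["cx"],c["cy"]);print(c["world_from_camera"].round(4))
E
```

```text
{'time': 0.0, 'qpos': array([-1.25603030e+00,  3.42703263e-01,  1.52503687e+00,  6.11030970e-06,
        1.27537369e+00, -1.45988302e-01]), 'qvel': array([ 1.02119519e-04, -2.24990493e-05,  8.36748523e-04,  3.56991604e-04,
        9.05045965e-04, -7.37810089e-04]), 'joint_efforts': array([ 1.56500249e-03, -4.31242347e+01, -2.44214505e+01,  7.17912731e-02,
        5.60877775e-02, -1.41909672e-04]), 'tool_pos': array([ 0.23332674, -0.46984525,  0.22604813]), 'tool_rot': array([-3.14008851e+00, -2.27066509e-04,  4.60752375e-01]), 'contact_force': array([ 0.28054253,  0.15082695, -0.4556044 ]), 'torque': array([-0.04716622,  0.00250505, -0.02059464]), 'opening': 0.09168670899039558}
scene 385.7390099415606 385.7390099415606 281.8081590692106 204.43967833102224
[[ 0.4577  0.6947 -0.5549  1.1221]
 [ 0.889  -0.3501  0.2951 -0.3425]
 [ 0.0108 -0.6284 -0.7778  0.7891]
 [ 0.      0.      0.      1.    ]]
top 464.6581593137648 464.6581593137648 277.12434473639206 216.70878007992977
[[-0.0246 -0.9953  0.0937  0.5582]
 [-0.9997  0.0239 -0.0083 -0.0438]
 [ 0.0061 -0.0939 -0.9956  0.9335]
 [ 0.      0.      0.      1.    ]]
wrist 325.19226210127806 325.19226210127806 283.75330925658704 207.96114278112975
[[ 0.4443 -0.8594 -0.2531  0.3012]
 [-0.8959 -0.4267 -0.1238 -0.4368]
 [-0.0016  0.2818 -0.9595  0.3848]
 [ 0.      0.      0.      1.    ]]
```

View pics/scene0.png

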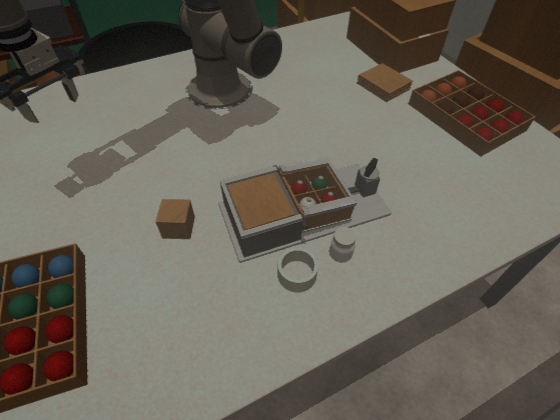

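View pics/top0.png

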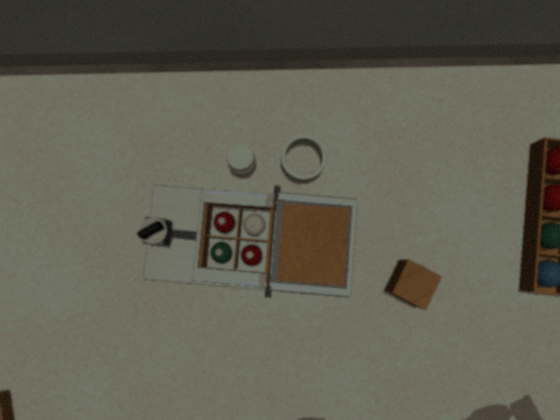

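The top view shows the lid card at about (313,245), the hinge line near x=272, the knob bar at about (151,230), the jar at (241,158), the tape roll at (302,158) and the carton at (415,284). Travel runs to image left, roughly world +y. I'll enlarge it next to measure.

```bash
cat > h.py <<'E'
import numpy as np, cv2
from cell import robot, imaging
def ray(c,u,v):
    T=c["world_from_camera"]; d=T[:3,:3]@np.array([(u-c["cx"])/c["fx"],(v-c["cy"])/c["fy"],1]); return T[:3,3],d
def onz(c,u,v,z):
    o,d=ray(c,u,v); return o+d*(z-o[2])/d[2]
def proj(c,p):
    T=c["world_from_camera"]; q=T[:3,:3].T@(np.asarray(p)-T[:3,3]); return q[0]/q[2]*c["fx"]+c["cx"], q[1]/q[2]*c["fy"]+c["cy"]
E
python3 - <<'E'
from h import *
c=imaging.read_camera("top"); p=c["pixels"]
np.savez("top.npz",**c)
cr=cv2.resize(p[170:310,130:370],None,fx=3.3,fy=3.3,interpolation=cv2.INTER_CUBIC)
cv2.imwrite("pics/top1.png",np.clip(cr[:,:,::-1]*1.6,0,255))
hsv=cv2.cvtColor(p,cv2.COLOR_RGB2HSV)
m=cv2.inRange(hsv,(5,90,50),(22,255,255)); m=cv2.morphologyEx(m,cv2.MORPH_OPEN,np.ones((3,3)))
for k in cv2.findContours(m,cv2.RETR_EXTERNAL,cv2.CHAIN_APPROX_NONE)[0]:
    if cv2.contourArea(k)>400:
        r=cv2.minAreaRect(k); print(r)
        print([onz(c,*q,0.092).round(4) for q in cv2.boxPoints(r)], onz(c,*r[0],.092))
c2=imaging.read_camera("scene")
cv2.imwrite("pics/scene1.png",np.clip(cv2.resize(c2["pixels"][140:290,200:400],None,fx=4,fy=4,interpolation=cv2.INTER_CUBIC)[:,:,::-1]*1.6,0,255))
E
```

```text
((415.80999755859375, 284.56787109375), (38.76559829711914, 39.33638000488281), 25.34617805480957)
[array([ 0.4933, -0.2496,  0.092 ]), array([ 0.556 , -0.2831,  0.092 ]), array([ 0.5247, -0.3448,  0.092 ]), array([ 0.4625, -0.311 ,  0.092 ])] [ 0.50900994 -0.29711597  0.092     ]
((313.2906494140625, 244.07708740234375), (67.00162506103516, 77.89769744873047), 4.23639440536499)
[array([ 0.5225, -0.0479,  0.092 ]), array([ 0.6628, -0.0618,  0.092 ]), array([ 0.6508, -0.1834,  0.092 ]), array([ 0.5108, -0.1676,  0.092 ])] [ 0.58616863 -0.11510956  0.092     ]
((546.0, 216.0), (156.0, 26.0), 90.0)
[array([ 0.7727, -0.529 ,  0.092 ]), array([ 0.7716, -0.5774,  0.092 ]), array([ 0.4858, -0.554 ,  0.092 ]), array([ 0.487 , -0.5071,  0.092 ])] [ 0.62700135 -0.54169985  0.092     ][ WARN:0@1.491] global loadsave.cpp:1063 imwrite_ Unsupported depth image for selected encoder is fallbacked to CV_8U.
```

View pics/top1.png

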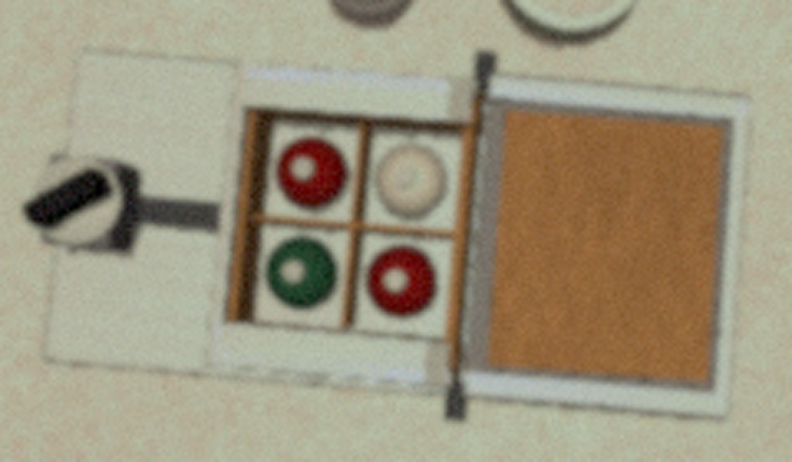

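View pics/scene1.png

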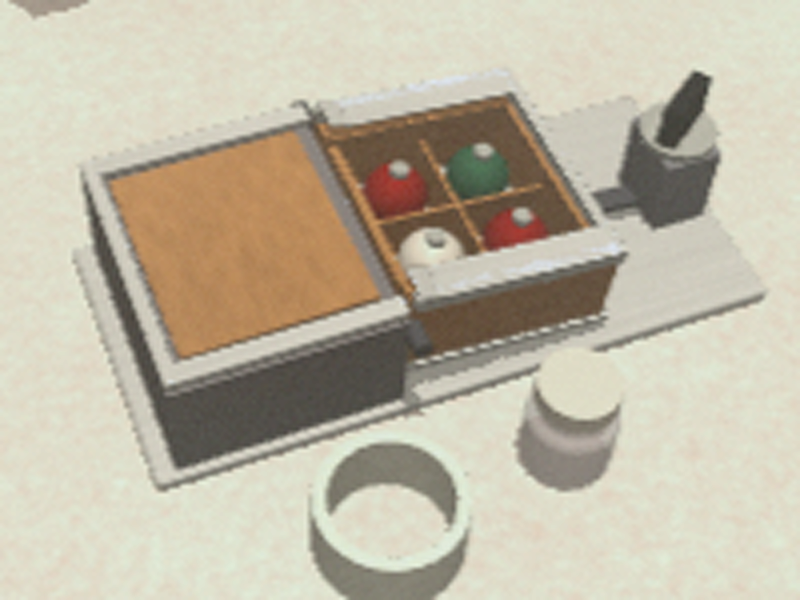

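The crop shows the deck lane cleanly. The bar runs from crop (28,210) to (108,182), with the steel disc below it. Next I'll segment the bar and disc in both views and cross-check them against the deck geometry.

Run:
```python
from h import *
t=imaging.read_camera("top"); s=imaging.read_camera("scene")
yaw=-.103; d=np.array([-np.sin(yaw),np.cos(yaw),0]); cc=np.array([.5867,-.1152,.088])
de=cc+.077*d; k=de+.222*d
print("deck_edge",de,"knob xy",k, "rad",np.hypot(*k[:2]))
for n,c,(x0,x1,y0,y1) in [("top",t,(132,166,215,250)),("scene",s,(360,385,155,182))]:
    g=cv2.cvtColor(c["pixels"],cv2.COLOR_RGB2GRAY)[y0:y1,x0:x1]
    m=(g<28).astype(np.uint8)*255
    ks=cv2.findContours(m,cv2.RETR_EXTERNAL,cv2.CHAIN_APPROX_NONE)[0]
    kk=max(ks,key=cv2.contourArea); r=cv2.minAreaRect(kk)
    print(n,g.min(),(r[0][0]+x0,r[0][1]+y0),r[1],r[2],cv2.contourArea(kk))
    b=cv2.boxPoints(r)+[x0,y0]; print(b.round(1).tolist())
    for z in (.09,.1,.11,.12,.13,.14,.15):
        if n=="top": print(z,[onz(c,*q,z)[:2].round(4).tolist() for q in b], onz(c,r[0][0]+x0,r[0][1]+y0,z).round(4), proj(s,k*[1,1,0]+[0,0,z]))
    cv2.imwrite(f"pics/m_{n}.png",cv2.resize(np.hstack([np.clip(g*2.,0,255).astype(np.uint8),m]),None,fx=8,fy=8,interpolation=0))
```

```text
deck_edge [ 0.59461698 -0.03860809  0.088     ] knob xy [0.61744257 0.18221536 0.088     ] rad 0.6437684125713613
top 0 (150.2357521057129, 229.90414428710938) (8.27787971496582, 24.545713424682617) 59.74356460571289 163.5
[[137.5, 232.5], [158.8, 220.1], [162.9, 227.3], [141.7, 239.7]]
0.09 [[0.6149, 0.203], [0.6366, 0.1645], [0.6233, 0.157], [0.6018, 0.1954]] [0.6191 0.18   0.09  ] (np.float64(371.6529619437631), np.float64(166.9971253224903))
0.1 [[0.6143, 0.2], [0.6356, 0.1621], [0.6226, 0.1546], [0.6013, 0.1925]] [0.6184 0.1773 0.1   ] (np.float64(372.4155252106626), np.float64(164.2005857351128))
0.11 [[0.6136, 0.1971], [0.6347, 0.1596], [0.6218, 0.1522], [0.6008, 0.1897]] [0.6177 0.1747 0.11  ] (np.float64(373.1904061017389), np.float64(161.3588738648208))
0.12 [[0.6129, 0.1942], [0.6338, 0.1571], [0.621, 0.1498], [0.6002, 0.1869]] [0.617 0.172 0.12 ] (np.float64(373.97790549543936), np.float64(158.47088630350908))
0.13 [[0.6123, 0.1913], [0.6328, 0.1547], [0.6202, 0.1475], [0.5997, 0.184]] [0.6162 0.1694 0.13  ] (np.float64(374.77833414992944), np.float64(155.5354834112956))
0.14 [[0.6116, 0.1883], [0.6319, 0.1522], [0.6195, 0.1451], [0.5992, 0.1812]] [0.6155 0.1667 0.14  ] (np.float64(375.5920131119647), np.float64(152.55148781706816))
0.15 [[0.6109, 0.1854], [0.631, 0.1497], [0.6187, 0.1427], [0.5987, 0.1784]] [0.6148 0.1641 0.15  ] (np.float64(376.4192741462387), np.float64(149.51768284394345))Traceback (most recent call last):
  File "<stdin>", line 10, in <module>
ValueError: max() iterable argument is empty
```

View pics/m_top.png

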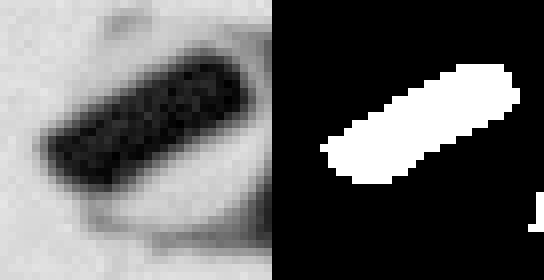

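Measured values: the knob axis is at about (0.618,0.1815). The bar heading is 119.3° in world, or 2.185 rad in the deck frame, which falls inside the stated start range. The disc is at z≈0.07. I'll go above the knob with yaw ≈ 2.08.

Emit:
send_rows([
  [[0.021,0.036,0],[0,0,0.09],0],
  [[0.021,0.036,0],[0,0,0.09],0],
  [[0.021,0.036,0],[0,0,0.09],0],
  [[0.021,0.036,0],[0,0,0.09],0],
  [[0.021,0.036,0],[0,0,0.09],0],
  [[0.021,0.036,0],[0,0,0.09],0],
  [[0.021,0.036,0],[0,0,0.09],0],
  [[0.021,0.036,0],[0,0,0.09],0],
  [[0.021,0.036,0],[0,0,0.09],0],
  [[0.021,0.036,0],[0,0,0.09],110],
  [[0.021,0.036,0],[0,0,0.09],110],
  [[0.021,0.036,0],[0,0,0.09],110],
  [[0.021,0.036,0],[0,0,0.09],110],
  [[0.021,0.036,0],[0,0,0.09],110],
  [[0.021,0.036,0],[0,0,0.09],110],
  [[0.021,0.036,0],[0,0,0.09],110],
  [[0.025,0.038,-0.01],[0,0,0.09],110],
  [[0.024,0.038,-0.02],[0,0,0.09],110],
  [[0,0,0],[0,0,0],110],
  [[0,0,0],[0,0,0],110],
], newtons=40)

```text
time: 2.35
tool_pos: [0.618, 0.1824, 0.1951]
tool_rot: [-3.139, -0.001, 2.082]
contact_force: [-0.2, -0.8, 0.0]
opening: 0.0523
```

Run:
```python
from h import *
c=imaging.read_camera("wrist"); print(robot.observe())
cv2.imwrite("pics/w2.png",np.clip(c["pixels"][:,:,::-1]*1.5,0,255).astype(np.uint8))
np.savez("w2.npz",**c); print(c["world_from_camera"])
```

```text
{'time': 2.4, 'qpos': array([ 1.66998419e-01,  5.86959880e-01,  1.20836118e+00, -3.94496013e-04,
        1.34707352e+00, -3.42754351e-01]), 'qvel': array([-2.19710794e-02, -3.48545123e-02,  2.20863025e-03, -7.12313243e-04,
       -1.73735385e-03,  5.79534144e-05]), 'joint_efforts': array([ 1.05370894e+00, -5.40846884e+01, -2.48549867e+01,  1.44370669e-01,
        3.73688154e-02, -9.20191524e-03]), 'tool_pos': array([0.61823386, 0.18156846, 0.19644739]), 'tool_rot': array([-3.14070810e+00,  9.27036717e-05,  2.08063681e+00]), 'contact_force': array([-0.0378111 , -0.25377121, -0.51500171]), 'torque': array([-0.00337799, -0.15682323, -0.0294646 ]), 'opening': 0.05228401695952545}
[[ 0.87234001  0.46989106  0.13500112  0.58082068]
 [ 0.48889159 -0.83681891 -0.2464125   0.24839415]
 [-0.00281554  0.28095639 -0.95971641  0.35382816]
 [ 0.          0.          0.          1.        ]]
```

View pics/w2.png

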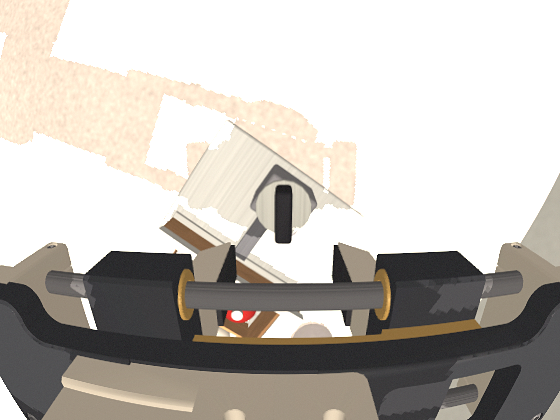

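The bar stands vertical in the wrist image, at column 283 and rows 185–243, midway between the fingertips (236 and 335), so the yaw and lateral alignment look good. I'll check its position by rays.

Run:
```python
from h import *
c=dict(np.load("w2.npz")); p=c["pixels"]
def fray(c,u,v):
    x=np.array([u-c["cx"],v-c["cy"]]);r=np.hypot(*x);th=r/c["fx"]
    T=c["world_from_camera"];return T[:3,3],T[:3,:3]@np.array([*(x/max(r,1e-9)*np.sin(th)),np.cos(th)])
def fz(u,v,z):
    o,d=fray(c,u,v);return (o+d*(z-o[2])/d[2]).round(4)
g=cv2.cvtColor(p,cv2.COLOR_RGB2GRAY)
cr=p[160:260,230:340]; cv2.imwrite("pics/w3.png",cv2.resize(np.clip(cr[:,:,::-1]*2.5,0,255).astype(np.uint8),None,fx=6,fy=6,interpolation=0))
m=(g[175:250,262:305]<30).astype(np.uint8)
k=max(cv2.findContours(m,0,1)[0],key=cv2.contourArea);r=cv2.minAreaRect(k);print(r,cv2.boundingRect(k))
m=(g[160:250,240:330]>0)
for z in(.07,.09,.1,.105):print(z,fz(283,186,z),fz(283,243,z),fz(283,212,z), fz(284,206,z))
```

```text
((21.5, 39.0), (56.0, 15.0), 90.0) (14, 11, 16, 57)
0.07 [0.6102 0.193  0.07  ] [0.637  0.1451 0.07  ] [0.622  0.1718 0.07  ] [0.62   0.1772 0.07  ]
0.09 [0.6081 0.1969 0.09  ] [0.633  0.1524 0.09  ] [0.6191 0.1772 0.09  ] [0.6173 0.1823 0.09  ]
0.1 [0.6071 0.1989 0.1   ] [0.631  0.1561 0.1   ] [0.6177 0.1799 0.1   ] [0.6159 0.1848 0.1   ]
0.105 [0.6065 0.1998 0.105 ] [0.63   0.1579 0.105 ] [0.6169 0.1813 0.105 ] [0.6152 0.186  0.105 ]
```

View pics/w3.png

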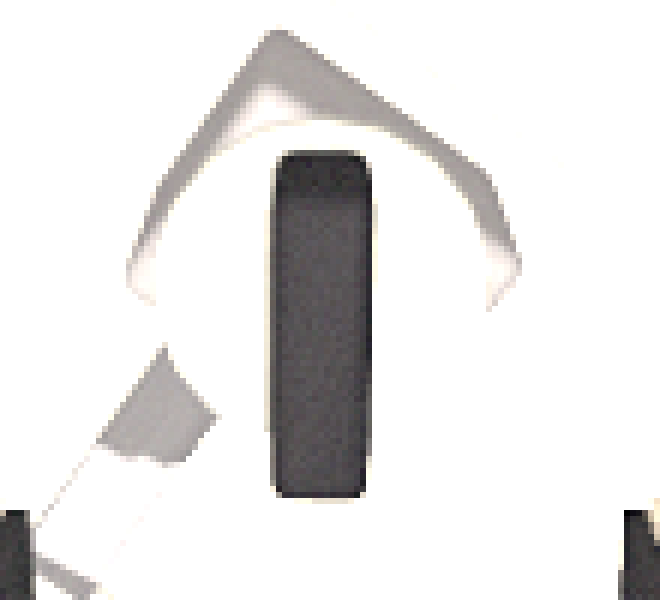

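```bash
python3 - <<'E'
from h import *
from scipy.optimize import least_squares
c=dict(np.load("w2.npz"));t=dict(np.load("top.npz"))
def fray(u,v):
    x=np.array([u-c["cx"],v-c["cy"]]);r=np.hypot(*x);th=r/c["fx"]
    T=c["world_from_camera"];return T[:3,3],T[:3,:3]@np.array([*(x/r*np.sin(th)),np.cos(th)])
for z in (.09,.095,.1,.105,.11):
    P=[]
    for v in (193,242.8):
        o,d=fray(283.2,v);P.append((o+d*(z-o[2])/d[2])[:2])
    P=np.array(P); print(z,P.mean(0).round(4),np.linalg.norm(P[0]-P[1]).round(4))
# disc in wrist: far edge and sides
cr=lambda x,y:(230+x/6-.4,160+y/6-.4)
for z in(.065,.07,.075,.08):
    Q=[]
    for q in [(330,118),(155,300),(490,305),(200,170),(460,190),(250,135)]:
        o,d=fray(*cr(*q));Q.append((o+d*(z-o[2])/d[2])[:2])
    Q=np.array(Q); f=least_squares(lambda s:np.hypot(*(Q-s[:2]).T)-s[2],[.618,.18,.025]); print("disc",z,f.x.round(4),f.fun.round(4))
E
python3 - <<'E'
import sys; sys.path.insert(0,'.')
import cv2,numpy as np
t=dict(np.load("top.npz"))
cv2.imwrite("pics/t4.png",cv2.resize(np.clip(t["pixels"][205:255,125:185,::-1]*1.8,0,255).astype(np.uint8),None,fx=12,fy=12,interpolation=cv2.INTER_CUBIC))
E
```

```text
0.09 [0.6221 0.1722] 0.0448
0.095 [0.6213 0.1737] 0.044
0.1 [0.6205 0.1751] 0.0431
0.105 [0.6198 0.1766] 0.0423
0.11 [0.619 0.178] 0.0414
disc 0.065 [0.6207 0.1748 0.0261] [ 0.0002 -0.      0.0001 -0.     -0.0002 -0.    ]
disc 0.07 [0.62   0.176  0.0256] [ 0.0002 -0.      0.0001 -0.     -0.0002 -0.    ]
disc 0.075 [0.6193 0.1773 0.0252] [ 0.0002 -0.      0.0001 -0.     -0.0002 -0.    ]
disc 0.08 [0.6186 0.1786 0.0247] [ 0.0002 -0.      0.0001 -0.     -0.0002 -0.    ]
```

View pics/t4.png

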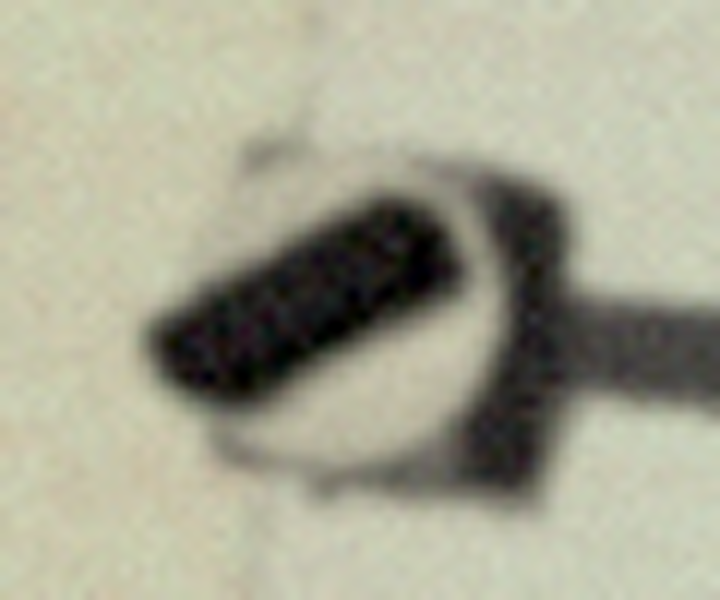

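The wrist and top views agree on the knob axis at (0.619, 0.1775), with the disc at z≈0.075 and the bar top at ≈0.107. I'll descend with the TCP to about 0.087 and close.

Emit:
send_rows([
  [[0.001,-0.004,-0.02],[0,0,0],110],
  [[0,0,-0.025],[0,0,0],110],
  [[0,0,-0.025],[0,0,0],110],
  [[0,0,-0.02],[0,0,0],110],
  [[0,0,-0.01],[0,0,0],110],
  [[0,0,-0.009],[0,0,0],110],
  [[0,0,0],[0,0,0],110],
])

```text
time: 3.1
tool_pos: [0.6193, 0.1771, 0.0877]
tool_rot: [-3.141, -0.0, 2.08]
contact_force: [-0.7, 1.6, 0.4]
opening: 0.0521
```

Emit:
send_rows([
  [[0,0,0],[0,0,0],255],
  [[0,0,0],[0,0,0],255],
  [[0,0,0],[0,0,0],255],
  [[0,0,0],[0,0,0],255],
  [[0,0,0],[0,0,0],255],
  [[0,0,0],[0,0,0],255],
])

```text
time: 3.7
tool_pos: [0.6197, 0.1779, 0.0879]
tool_rot: [3.141, 0.0, 2.081]
contact_force: [1.0, 0.8, 0.7]
opening: 0.0137
```

The bar is gripped, with the opening at 13.7 mm. I'll turn clockwise.

Emit:
send_rows([
  [[0,0,0],[0,0,-0.115],255],
  [[0,0,0],[0,0,-0.115],255],
  [[0,0,0],[0,0,-0.115],255],
  [[0,0,0],[0,0,-0.115],255],
  [[0,0,0],[0,0,-0.115],255],
  [[0,0,0],[0,0,-0.115],255],
  [[0,0,0],[0,0,-0.115],255],
  [[0,0,0],[0,0,-0.115],255],
  [[0,0,0],[0,0,-0.115],255],
  [[0,0,0],[0,0,-0.115],255],
  [[0,0,0],[0,0,-0.115],255],
])

```text
time: 4.8
tool_pos: [0.6189, 0.178, 0.0879]
tool_rot: [-3.141, 0.001, 0.812]
contact_force: [-1.5, 0.3, 2.5]
opening: 0.0136
```

Emit:
send_rows([
  [[0,0,0],[0,0,-0.115],255],
  [[0,0,0],[0,0,-0.115],255],
  [[0,0,0],[0,0,-0.115],255],
  [[0,0,0],[0,0,-0.115],255],
  [[0,0,0],[0,0,-0.115],255],
  [[0,0,0],[0,0,-0.115],255],
  [[0,0,0],[0,0,-0.115],255],
  [[0,0,0],[0,0,-0.115],255],
  [[0,0,0],[0,0,0],255],
  [[0,0,0],[0,0,0],255],
])

```text
time: 5.8
tool_pos: [0.6188, 0.1785, 0.0879]
tool_rot: [-3.141, 0.001, -0.101]
contact_force: [-3.9, 2.2, 4.2]
opening: 0.0136
```

Run:
```python
from h import *
t=imaging.read_camera("top"); s=imaging.read_camera("scene"); print(robot.observe()["tool_rot"])
cv2.imwrite("pics/t5.png",cv2.resize(np.clip(t["pixels"][170:310,130:370,::-1]*1.7,0,255).astype(np.uint8),None,fx=3.3,fy=3.3,interpolation=cv2.INTER_CUBIC))
cv2.imwrite("pics/s5.png",cv2.resize(np.clip(s["pixels"][140:290,200:400,::-1]*1.7,0,255).astype(np.uint8),None,fx=4,fy=4,interpolation=cv2.INTER_CUBIC))
```

```text
[-3.14093215e+00  1.43781643e-03 -1.00870277e-01]
```

View pics/t5.png

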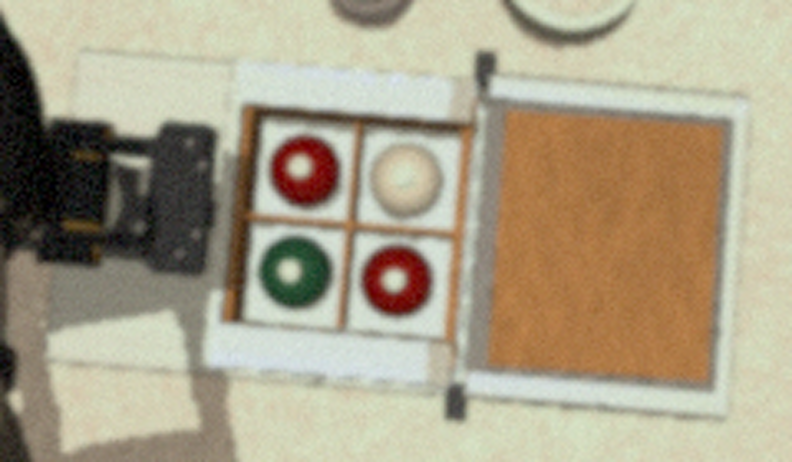

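View pics/s5.png

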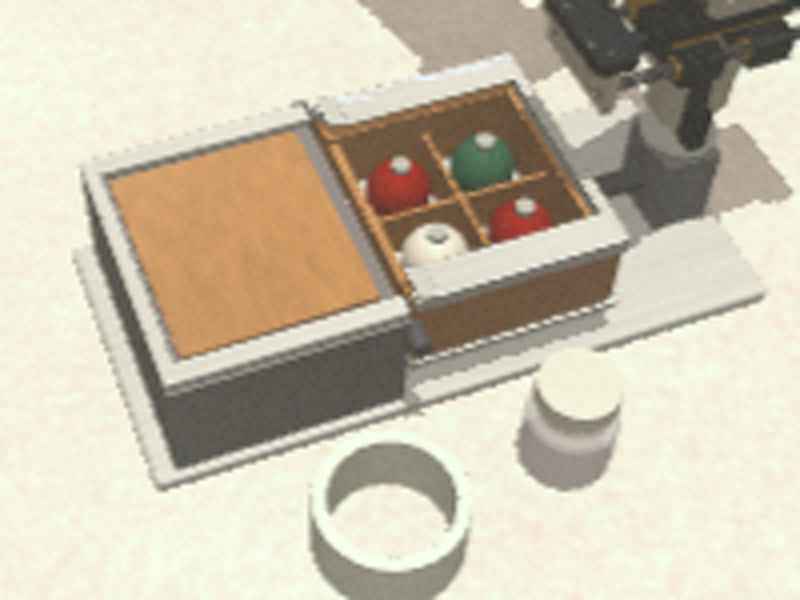

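The knob now stands at yaw −0.101, aligned with the deck, and in the scene view the far lip corner rose about 15 crop px, from (620,255) to (632,240). I'll release, rise and re-look with the platform unobscured.

Emit:
send_rows([
  [[0,0,0],[0,0,0],120],
  [[0,0,0],[0,0,0],120],
  [[0,0,0],[0,0,0],120],
  [[0,0,0],[0,0,0],120],
  [[0,0,0.015],[0,0,0],120],
  [[0,0,0.03],[0,0,0],120],
  [[0,0,0.04],[0,0,0],120],
  [[0,0,0.04],[0,0,0],255],
  [[0,-0.04,0],[0,0,0],255],
  [[0,-0.05,0],[0,0,0],255],
  [[-0.005,-0.05,0],[0,0,0],255],
  [[-0.005,-0.05,0],[0,0,0],255],
  [[-0.01,-0.05,0],[0,0,0],255],
  [[-0.011,-0.044,0],[0,0,0],255],
  [[0,0,0],[0,0,0],255],
  [[0,0,0],[0,0,0],255],
])

```text
time: 7.5
tool_pos: [0.5886, -0.1058, 0.2128]
tool_rot: [-3.141, -0.0, -0.107]
contact_force: [-0.2, -0.2, -0.4]
opening: 0.0003
```

Run:
```python
from h import *
w=imaging.read_camera("wrist"); s=imaging.read_camera("scene"); t=imaging.read_camera("top");o=robot.observe(); print(o["time"],o["tool_pos"],o["tool_rot"],o["contact_force"])
np.savez("s6.npz",**s);np.savez("t6.npz",**t)
cv2.imwrite("pics/w6.png",np.clip(w["pixels"][:,:,::-1]*1.2,0,255).astype(np.uint8))
cv2.imwrite("pics/s6.png",cv2.resize(np.clip(s["pixels"][140:290,200:400,::-1]*1.7,0,255).astype(np.uint8),None,fx=4,fy=4,interpolation=cv2.INTER_CUBIC))
cv2.imwrite("pics/t6.png",cv2.resize(np.clip(t["pixels"][170:310,130:370,::-1]*1.7,0,255).astype(np.uint8),None,fx=3.3,fy=3.3,interpolation=cv2.INTER_CUBIC))
```

```text
7.65 [ 0.58904752 -0.10345712  0.21276099] [-3.14139416e+00 -1.45925161e-04 -1.02520056e-01] [ 0.64087955  0.12012768 -0.96528454]
```

View pics/w6.png

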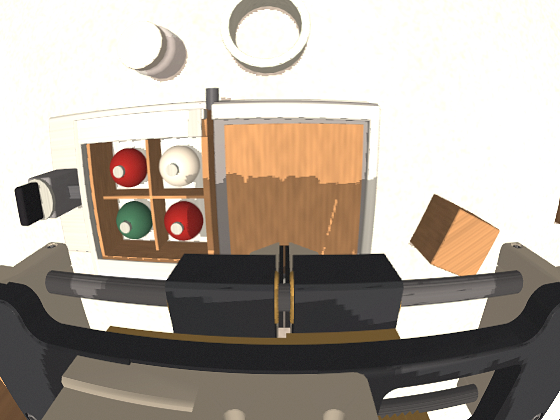

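View pics/s6.png

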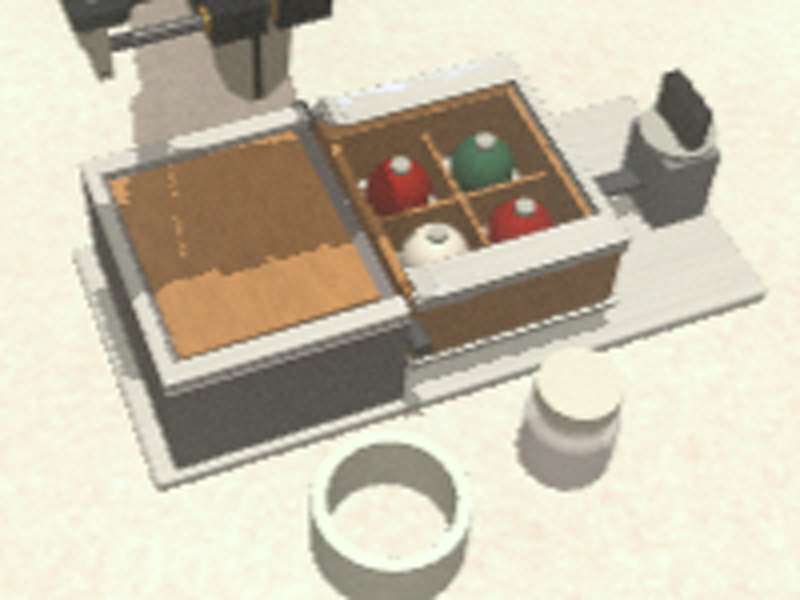

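View pics/t6.png

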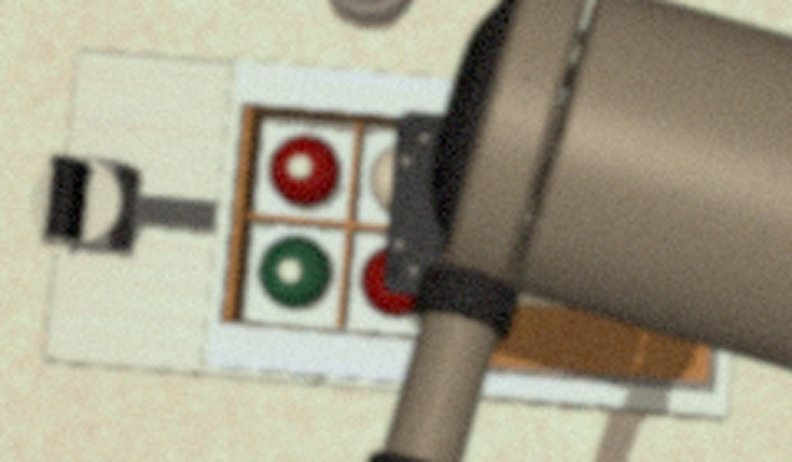

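The bar is square to the deck. As an independent level check, I'll triangulate the far lip corner, top crop (236,62) and scene crop (632,240). It should sit at z≈0.097 if the platform is level and about 0.085 if it were untouched.

Run:
```python
from h import *
s=dict(np.load("s6.npz"));t=dict(np.load("t6.npz"))
def tri(a,b):
    o1,d1=ray(s,200+a[0]/4-.4,140+a[1]/4-.4);o2,d2=ray(t,130+b[0]/3.3-.35,170+b[1]/3.3-.35)
    A=np.stack([d1,-d2],1);k=np.linalg.lstsq(A,o2-o1,rcond=None)[0];p,q=o1+k[0]*d1,o2+k[1]*d2
    return ((p+q)/2).round(4),np.linalg.norm(p-q).round(4)
print("far lip corner x+",tri((632,240),(236,62)))
print("inner rim far corner x-",tri((515,85),(240,320)))
print("deck corner rear x+ (z .096)",tri((170,385),(748,97)))
for n,(q) in {"deck rear x+":(170,385),"farlip":(632,240)}.items(): print(n,onz(s,200+q[0]/4-.4,140+q[1]/4-.4,.096))
```

```text
far lip corner x+ (array([0.6927, 0.0868, 0.0932]), np.float64(0.0009))
inner rim far corner x- (array([0.5524, 0.0884, 0.0956]), np.float64(0.0074))
deck corner rear x+ (z .096) (array([ 0.666 , -0.196 ,  0.0948]), np.float64(0.0002))
deck rear x+ [ 0.66673918 -0.19631026  0.096     ]
farlip [0.69458679 0.08552368 0.096     ]
```

The control point reads 1 mm low and the lip 4 mm low, which is ambiguous given ±2 mm. I'll do a slope check on the lip's long edge, using the deck edge as control.

Run:
```python
from h import *
s=dict(np.load("s6.npz"))
cv2.imwrite("pics/s7.png",cv2.resize(np.clip(s["pixels"][190:240,235:365,::-1]*1.5,0,255).astype(np.uint8),None,fx=6,fy=6,interpolation=cv2.INTER_NEAREST))
```

```text
(no output)
```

View pics/s7.png

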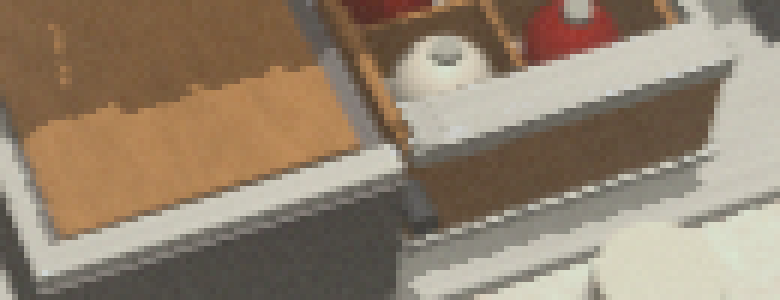

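Run:
```python
from h import *
s=dict(np.load("s6.npz")); s0=None
yaw=-.103; ex=np.array([np.cos(yaw),np.sin(yaw),0]);ey=np.array([-np.sin(yaw),np.cos(yaw),0]); de=np.array([.5946,-.0386,0])
def pl(q,xc,px):
    o,d=ray(s,235+q[0]/6-.42,190+q[1]/6-.42); k=(xc-(o-de)@ex)/(d@ex); p=o+k*d; return ((p-de)@ey).round(4),p[2].round(4)
for nm,a,b in [("guide",(40,282),(400,174)),("lip top edge",(480,141),(733,64)),("wall bottom edge",(440,236),(715,152)),("base tray edge",(415,292),(700,195))]:
    for xc in (.085,.09,.095):
        A,B=pl(a,xc,s),pl(b,xc,s); print(nm,xc,A,B,"slope",((B[1]-A[1])/(B[0]-A[0])).round(3))
```

```text
guide 0.085 (np.float64(-0.1509), np.float64(0.0899)) (np.float64(-0.0085), np.float64(0.0875)) slope -0.017
guide 0.09 (np.float64(-0.1519), np.float64(0.0973)) (np.float64(-0.011), np.float64(0.095)) slope -0.016
guide 0.095 (np.float64(-0.153), np.float64(0.1047)) (np.float64(-0.0136), np.float64(0.1024)) slope -0.016
lip top edge 0.085 (np.float64(0.0243), np.float64(0.0928)) (np.float64(0.1331), np.float64(0.092)) slope -0.007
lip top edge 0.09 (np.float64(0.0214), np.float64(0.1002)) (np.float64(0.1291), np.float64(0.0994)) slope -0.007
lip top edge 0.095 (np.float64(0.0185), np.float64(0.1076)) (np.float64(0.125), np.float64(0.1068)) slope -0.008
wall bottom edge 0.085 (np.float64(0.0116), np.float64(0.0369)) (np.float64(0.1353), np.float64(0.0342)) slope -0.022
wall bottom edge 0.09 (np.float64(0.0088), np.float64(0.0448)) (np.float64(0.1313), np.float64(0.0422)) slope -0.021
wall bottom edge 0.095 (np.float64(0.0061), np.float64(0.0528)) (np.float64(0.1272), np.float64(0.0502)) slope -0.021
base tray edge 0.085 (np.float64(0.0028), np.float64(0.0017)) (np.float64(0.1333), np.float64(0.0053)) slope 0.028
base tray edge 0.09 (np.float64(0.0002), np.float64(0.0101)) (np.float64(0.1292), np.float64(0.0136)) slope 0.027
base tray edge 0.095 (np.float64(-0.0025), np.float64(0.0184)) (np.float64(0.1252), np.float64(0.022)) slope 0.028
```

Relative to the control edge, the lip slope is within about 0.01 rad, so the platform is level. Now I'll descend onto the card, just ahead of its centre.

Emit:
send_rows([
  [[0,0,-0.03],[0,0,0],255],
  [[0,0,-0.03],[0,0,0],255],
  [[0,0,-0.03],[0,0,0],255],
  [[0,0,-0.017],[0,0,0],255],
  [[0,0,-0.003],[0,0,0],255],
  [[0,0,-0.003],[0,0,0],255],
  [[0,0,-0.003],[0,0,0],255],
  [[0,0,0],[0,0,0],255],
])

```text
time: 8.45
tool_pos: [0.5892, -0.1046, 0.0974]
tool_rot: [3.141, -0.001, -0.104]
contact_force: [0.0, 0.4, -0.9]
opening: 0.0005
```

Emit:
send_rows([
  [[0,0,-0.002],[0,0,0],255],
  [[0,0,0],[0,0,0],255],
])

```text
time: 8.65
tool_pos: [0.5888, -0.1048, 0.0951]
tool_rot: [3.141, -0.001, -0.104]
contact_force: [0.5, 0.4, -0.3]
opening: 0.0004
```

Emit:
send_rows([
  [[0,0,-0.0015],[0,0,0],255],
  [[0,0,0],[0,0,0],255],
])

```text
time: 8.85
tool_pos: [0.5886, -0.1049, 0.0932]
tool_rot: [3.142, 0.0, -0.104]
contact_force: [-0.9, -0.0, 0.3]
opening: 0.0003
```

Emit:
send_rows([
  [[0,0,-0.001],[0,0,0],255],
  [[0,0,0],[0,0,0],255],
])

```text
time: 9.05
tool_pos: [0.5888, -0.1049, 0.0923]
tool_rot: [3.141, -0.0, -0.104]
contact_force: [0.9, -0.9, 1.4]
opening: 0.0007
```

Emit:
send_rows([
  [[0,0,-0.001],[0,0,0],255],
  [[0,0,0],[0,0,0],255],
])

```text
time: 9.25
tool_pos: [0.589, -0.1049, 0.0923]
tool_rot: [3.141, -0.001, -0.104]
contact_force: [-1.8, -0.1, 6.5]
opening: 0.0002
```

Contact is at z=0.092, with roughly 6 N per mm. I'll add a little and start sliding.

Emit:
send_rows([
  [[0,0,-0.0006],[0,0,0],255],
  [[0.0002,0.002,0],[0,0,0],255],
  [[0.0003,0.003,0],[0,0,0],255],
  [[0.0005,0.005,0],[0,0,0],255],
  [[0.0005,0.005,0],[0,0,0],255],
  [[0.0005,0.005,0],[0,0,0],255],
])

```text
time: 9.85
tool_pos: [0.5919, -0.0855, 0.0923]
tool_rot: [3.14, -0.004, -0.104]
contact_force: [-0.7, -2.6, 7.0]
opening: 0.0007
```

```bash
cat > look.py <<'E'
import sys
from h import *
n=sys.argv[1]
w=imaging.read_camera("wrist"); s=imaging.read_camera("scene");o=robot.observe(); print(o["time"],o["tool_pos"],o["contact_force"])
a=cv2.resize(np.clip(s["pixels"][140:260,200:400,::-1]*1.5,0,255).astype(np.uint8),(500,300),interpolation=cv2.INTER_CUBIC)
b=np.clip(w["pixels"][80:280,30:430,::-1]*1.1,0,255).astype(np.uint8); b=cv2.resize(b,(500,250))
cv2.imwrite(f"pics/{n}.png",np.vstack([a,b]))
E
python3 look.py l1
```

```text
9.95 [ 0.59201867 -0.08477359  0.09229765] [-0.27967559  0.59551629  9.15797598]
```

View pics/l1.png

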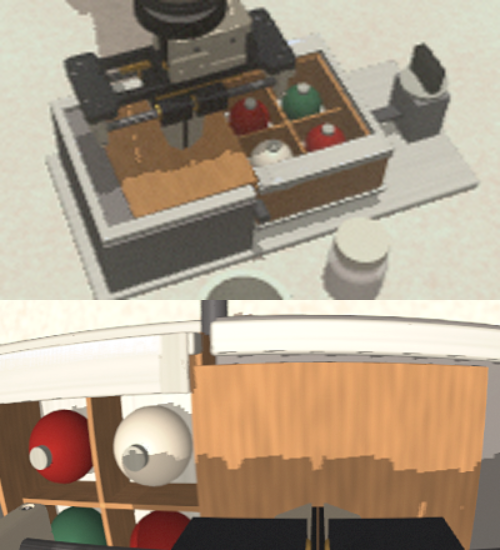

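The card follows the finger: a gap has opened at the back strip and the card's front is at the hinge. I'll continue.

Emit:
send_rows([
  [[0.0005,0.005,0],[0,0,0],255],
  [[0.0005,0.005,0],[0,0,0],255],
  [[0.0005,0.005,0],[0,0,0],255],
  [[0.0005,0.005,0],[0,0,0],255],
  [[0.0005,0.005,0],[0,0,0],255],
])

```text
time: 10.45
tool_pos: [0.5945, -0.0605, 0.0923]
tool_rot: [3.14, -0.004, -0.104]
contact_force: [-0.4, -3.1, 7.9]
opening: 0.0001
```

Emit:
send_rows([
  [[0.0005,0.005,0],[0,0,0],255],
  [[0.0005,0.005,0],[0,0,0],255],
  [[0.0005,0.005,0],[0,0,0],255],
  [[0.0005,0.005,0],[0,0,0],255],
])

```text
time: 10.85
tool_pos: [0.5964, -0.0404, 0.0922]
tool_rot: [3.14, -0.004, -0.104]
contact_force: [0.2, -2.1, 8.0]
opening: 0.0004
```

```bash
python3 look.py l2
```

```text
10.95 [ 0.59644481 -0.03961941  0.0921423 ] [-0.40979239  1.32842095  7.8348894 ]
```

View pics/l2.png

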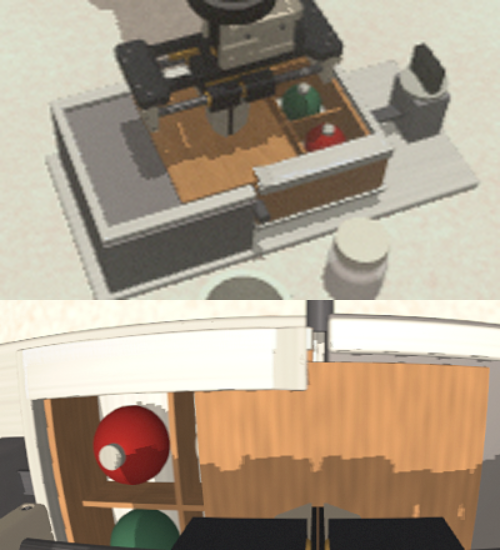

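The card has slid under the lip mouth and is still straight; force is 8 N. I'll continue.

Emit:
send_rows([
  [[0.0005,0.005,0],[0,0,0],255],
  [[0.0005,0.005,-0.0002],[0,0,0],255],
  [[0.0005,0.005,0],[0,0,0],255],
  [[0.0005,0.005,-0.0002],[0,0,0],255],
  [[0.0005,0.005,0],[0,0,0],255],
])

```text
time: 11.45
tool_pos: [0.599, -0.0154, 0.0919]
tool_rot: [3.14, -0.004, -0.104]
contact_force: [-0.2, -2.0, 8.5]
opening: 0.0006
```

Emit:
send_rows([
  [[0.0005,0.005,0],[0,0,0],255],
  [[0.0005,0.005,-0.0002],[0,0,0],255],
  [[0.0005,0.005,0],[0,0,0],255],
  [[0.0005,0.005,0],[0,0,0],255],
])

```text
time: 11.85
tool_pos: [0.601, 0.0046, 0.0917]
tool_rot: [3.141, -0.004, -0.104]
contact_force: [-0.3, -2.2, 8.1]
opening: 0.0006
```

```bash
python3 look.py l3
```

```text
11.95 [0.60104153 0.00539668 0.09169171] [0.75847342 0.43516421 7.62895968]
```

View pics/l3.png

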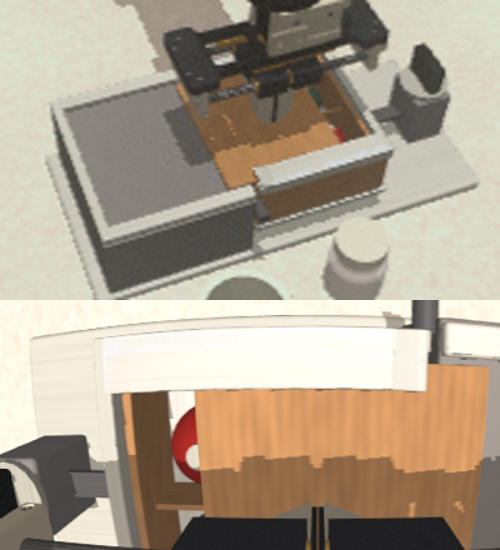

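There is still about 39 mm to go, and the card is straight. I'll continue 30 mm, then creep.

Emit:
send_rows([
  [[0.0005,0.005,-0.0002],[0,0,0],255],
  [[0.0005,0.005,0],[0,0,0],255],
  [[0.0005,0.005,0],[0,0,0],255],
  [[0.0005,0.005,-0.0002],[0,0,0],255],
  [[0.0005,0.005,0],[0,0,0],255],
])

```text
time: 12.45
tool_pos: [0.6034, 0.0298, 0.0912]
tool_rot: [3.141, -0.004, -0.104]
contact_force: [-0.3, -3.0, 10.4]
opening: 0.0004
```

Emit:
send_rows([
  [[0.0003,0.003,0],[0,0,0],255],
  [[0.0003,0.003,0],[0,0,0],255],
])

```text
time: 12.65
tool_pos: [0.6041, 0.0358, 0.0912]
tool_rot: [3.141, -0.004, -0.104]
contact_force: [-0.2, -2.8, 8.0]
opening: 0.0004
```

```bash
python3 look.py l4
```

```text
12.75 [0.60409163 0.03619129 0.09124054] [ 1.2999927  -0.91461649  7.23047459]
```

View pics/l4.png

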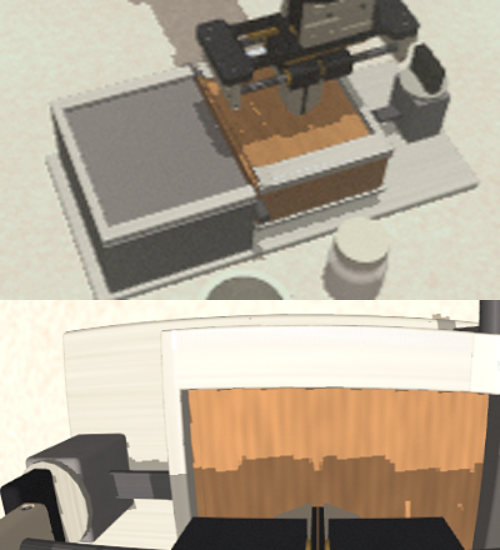

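A gap of a few mm remains to the stop: the card edge is at column 192 and the stop at about 185. I'll creep and watch the y force for the stop.

Emit:
send_rows([
  [[0.0002,0.002,-0.0002],[0,0,0],255],
  [[0.0002,0.002,0],[0,0,0],255],
])

```text
time: 12.95
tool_pos: [0.6046, 0.0395, 0.0912]
tool_rot: [3.141, -0.004, -0.104]
contact_force: [-0.3, -2.5, 9.0]
opening: 0.0006
```

Emit:
send_rows([
  [[0.0002,0.002,0],[0,0,0],255],
])

```text
time: 13.05
tool_pos: [0.6047, 0.0413, 0.0912]
tool_rot: [3.14, -0.004, -0.104]
contact_force: [-1.1, -4.4, 8.8]
opening: 0.0004
```

Emit:
send_rows([
  [[0.0002,0.002,0],[0,0,0],255],
])

```text
time: 13.15
tool_pos: [0.6049, 0.0432, 0.0912]
tool_rot: [3.14, -0.004, -0.104]
contact_force: [-0.5, -3.6, 9.8]
opening: 0.0006
```

```bash
python3 look.py l5
```

```text
13.25 [0.60492243 0.04346946 0.09121488] [-0.54203428 -2.9966601   8.9595913 ]
```

View pics/l5.png

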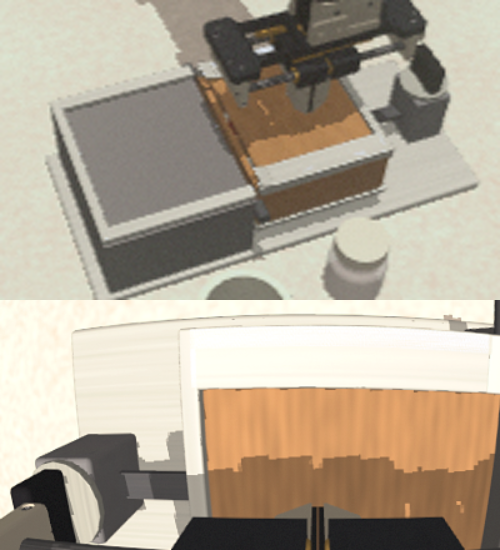

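The card edge stopped following the finger (column 192 → 203), and the gap to the stop has closed to a thin dark line. The y force now persists at rest, so the card appears home. One more light seating stroke, then I'll lift off and look.

Emit:
send_rows([
  [[0,0,-0.0005],[0,0,0],255],
  [[0.0002,0.002,0],[0,0,0],255],
  [[0.0002,0.002,0],[0,0,0],255],
  [[0.0002,0.002,0],[0,0,0],255],
])

```text
time: 13.65
tool_pos: [0.6058, 0.0489, 0.0912]
tool_rot: [3.14, -0.005, -0.104]
contact_force: [-0.5, -4.6, 11.2]
opening: 0.0004
```

Emit:
send_rows([
  [[0,0,0.003],[0,0,0],255],
  [[0,0,0.01],[0,0,0],255],
  [[0,0,0.03],[0,0,0],255],
  [[0,-0.02,0.04],[0,0,0],255],
  [[-0.03,-0.04,0.02],[0,0,0],255],
  [[-0.04,-0.03,0],[0,0,0],255],
  [[-0.045,-0.02,0],[0,0,0],255],
  [[-0.045,-0.02,0],[0,0,0],255],
  [[0,0,0],[0,0,0],255],
  [[0,0,0],[0,0,0],255],
])

```text
time: 14.65
tool_pos: [0.4461, -0.0773, 0.1913]
tool_rot: [3.141, -0.001, -0.106]
contact_force: [1.0, -0.4, 0.3]
opening: 0.0004
```

Run:
```python
from h import *
w=imaging.read_camera("wrist"); s=imaging.read_camera("scene"); t=imaging.read_camera("top");o=robot.observe(); print(o["time"],o["tool_pos"],o["contact_force"])
np.savez("w9.npz",**w);np.savez("s9.npz",**s);np.savez("t9.npz",**t)
cv2.imwrite("pics/w9.png",np.clip(w["pixels"][:,:,::-1]*1.1,0,255).astype(np.uint8))
cv2.imwrite("pics/s9.png",cv2.resize(np.clip(s["pixels"][140:290,200:400,::-1]*1.6,0,255).astype(np.uint8),None,fx=4,fy=4,interpolation=cv2.INTER_CUBIC))
cv2.imwrite("pics/t9.png",cv2.resize(np.clip(t["pixels"][130:310,130:370,::-1]*1.6,0,255).astype(np.uint8),None,fx=3.3,fy=3.3,interpolation=cv2.INTER_CUBIC))
```

```text
14.8 [ 0.44752006 -0.07675355  0.19082195] [0.77388413 0.48979684 0.07880166]
```

View pics/w9.png

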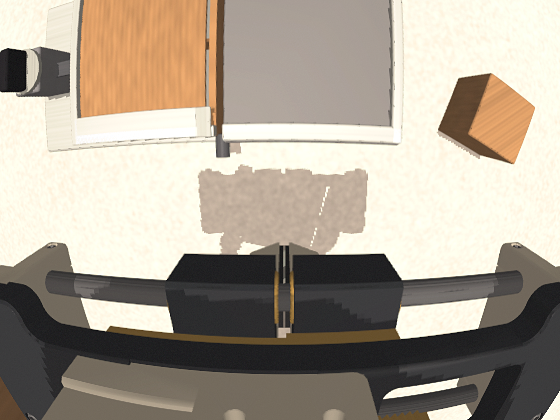

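View pics/s9.png

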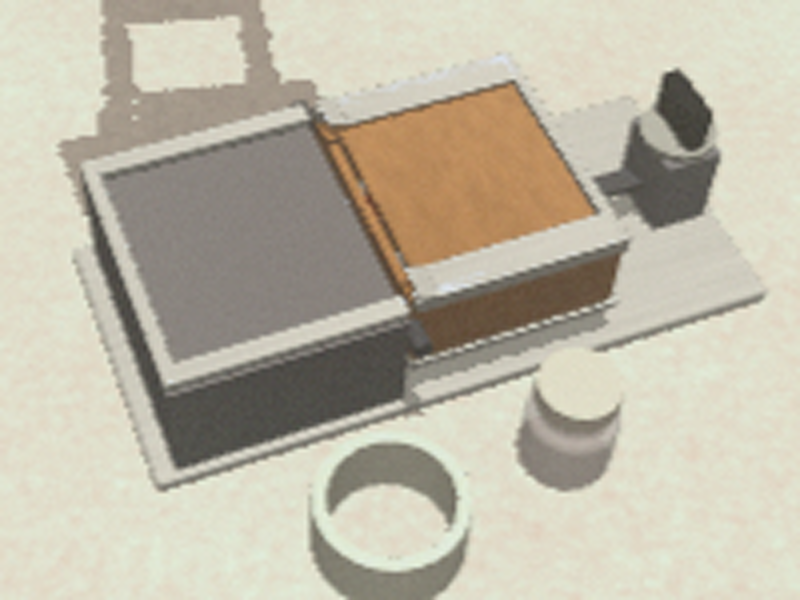

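View pics/t9.png

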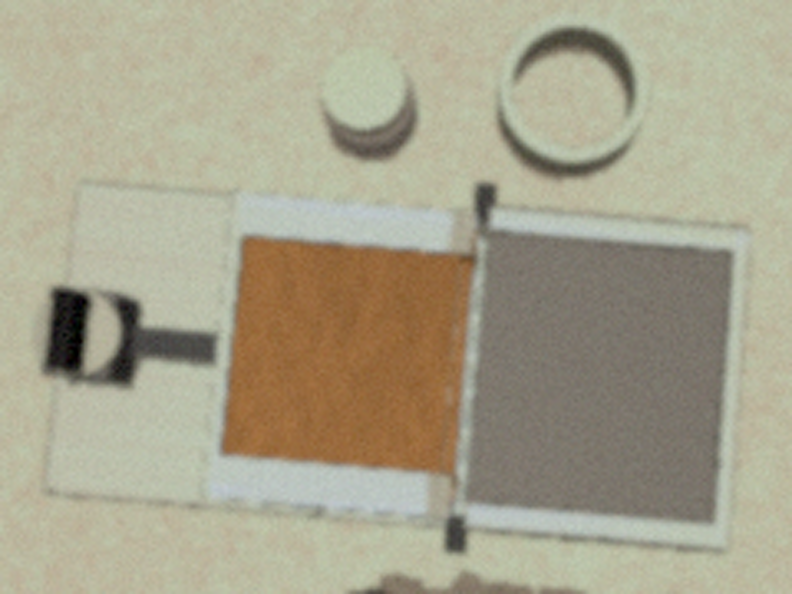

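The card sits tight against the end stop in every view. In the wrist view its front is at column 77, and about 12 px of rim shows behind its rear edge (206–218, ≈12 mm, matching 132−120 mm). It lies under both lips, the bystanders look unmoved, and the arm is clear, so I'm handing in.

```bash
python3 -c "
from cell import robot
print(robot.hand_in()); print(robot.observe()['time'])"
```

```text
the job is handed in; nothing more can be done
None
the job is handed in; nothing more can be done
```

I turned the levelling knob about 2.18 rad clockwise until its bar was square with the deck. Then I slid the lid card home against the end stop with the fingers shut, let go, moved the arm clear and handed in at about 14.8 s. `hand_in` gives no verdict, so what follows rests on my own checks.

- **Card:** the last pictures show it under both lips with its front edge on the stop and about 12 mm of rim behind it, as expected. At the end the fingertip slid on over the card against a steady back-force. The pressing force was about 7–11 N in the readings taken.
- **Bystanders:** the jar and tape roll look unmoved in the before and after pictures. I saw the carton after the slide only in the wrist view and did not measure it.
- **Level – checks disagreed:** the knob angle, and the lip's edge slope (about 0.01 rad from the deck's guide strip), both say level. A less precise two-camera check on one lip corner read about 2.6 mm low, or roughly 0.02 rad. That is within its own error, but close to the 0.025 rad limit. I went with the first two.

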